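Load a fluted mould block into its carrier and lock it with the keeper

ROBOT

A 7-joint arm with a two-finger parallel gripper is mounted at the origin on the work surface. World frame = base frame: x ahead of the robot, y to its left, z up, the work surface at z = 0. Lengths are in m, angles in rad, forces in N, time in s.
With the tool pointing down it reaches from about 0.4 to 0.875 m from the base axis. Payload 6.5 kg.
Tool frame: the origin (TCP) lies between the finger pads; the fingertips stand 8 mm ahead of it and the grasp point (between the pads) lies 11 mm behind it; x points along the fingers, y is the direction in which the jaws open and shut, and the axes are right-handed (so a half turn about x gives the same grasp; the last joint's range is limited). The gripper opens to 85 mm and grips with 20 to 120 N. Pads are 22 mm wide; open, the fingers measure 114 mm over their backs; the gripper's body (76 mm by 85 mm) begins 54 mm behind the grasp point. The pads swing forward as they close: fully open they stand 13 mm farther back than shut.
Start: joints at [1.243, 0.536, -0.004, 1.538, 0.003, 1.067, -0.071], TCP at [0.168, -0.628, 0.202] pointing down, gripper open.
Joint ranges: [-2.7, 2.7], [-0.37, 2.16], [-1.27, 1.26], [0.24, 2.4], [-1.31, 4.45], [0.19, 1.91], [-2.76, 2.76]. Speed limits (rad/s): [2.39, 2.39, 3.14, 3.14, 3.14, 3.14, 3.14].

INTERFACE

Orientations are given as a unit quaternion [w, x, y, z].
In Python, from bench import * gives the robot as it stands. Calls block until the motion is done:
- reach(position, orientation): joint-space move of the TCP to a pose.
- servo_line(position, vel=0.15, attitude=None, max_force=None): straight line of the TCP; attitude=None keeps the orientation; vel is the mean speed in m/s. With max_force (N) it stops when the force on the tool has changed by that much, and returns True; else False.
- move_j(angles): joint-space move.
- move_gripper(opening): finger opening in m; the grip force is fixed at half the most; returns when the fingers have stopped.
- hold(seconds).
- inverse_kinematics(position, orientation): joint angles nearest the present ones, or None.
- observe(): the state.
- capture(name): name is "side" or "top"; returns a dict with "pixels" (400x640x3 uint8, blue, green, red), "mtx" (3x3 intrinsics, pixels), "rvec" (rotation vector, rad) and "tvec" (3), from world to camera coordinates, as OpenCV has them. Camera axes: x right, y down, z forward; pixel columns grow to the right and rows downward; lengths in m; the calibration is good to about 2 mm. A picture is of the moment at which its call begins. There is no depth.
A pose or a line that the arm cannot do raises PlanningError and nothing moves.
- finish_job(): hands the job in, once; it reports no verdict.
Trained networks look in a picture, given as the dict that the camera call returned (one of the last four; its "shot" number tells which), for a name from the list of things; names that differ only in an ending like _2 or _b are one class to them, and where a whole thing is asked for, a point or a joint stands for the part that bears it (a point fixed in the world has none). Each returns a list of dicts, best first, with "score" (0 to 1); they miss things now and then, are a little off and sometimes report something else, mostly with a low value. They report only what shows in the picture. A call takes as long as a camera call. They do not tell look-alikes from the thing itself.
- cut_out(picture, query): "pixels" (400x640 bool, what is visible of it) and "box" ([centre column, centre row, width, height] in pixels, round what is visible of it).
- place_of(picture, query): "point" ([column, row] in pixels: a listed point, or the origin of a listed thing).
The state is a dict: "time_s": time; "joint_positions": joint angles; "dq": joint speeds; "joint_torque": joint torques, N m; "ee_pos": TCP position; "tcp_rot": TCP orientation; "ft_force": force on the tool from outside, world axes, zero at the start; "ft_torque": the same for the moment, N m; "gripper_width": finger opening in m.
Only numpy, scipy, OpenCV 4.12 (cv2) and the standard library are available. Lean on these libraries where they do the work, as an engineer would, in place of code of your own. Each camera call takes 0.05 s, during which the arm holds its last target.

TASK

Load the fluted mould block that has a tongue at one end into the stepped pocket of the steel carrier: lower it gently, flutes up and tongue into the narrow end, until it sits flat on the pocket floor. Then take the U-shaped keeper from its wooden stand and lower it gently astride the tongue, both legs going down the two holes of the carrier, until its crossbar rests on the tongue. Leave the other things on the bench where they are.

Things in the scene. Friction and masses are not known exactly. Their poses are not given: they have to be found in the camera images.
- block: Loose dark graphite mould block, 0.3 to 0.55 kg, lying flutes up: a body 100 (x) x 56 (y) x 40 mm high, seven lengthwise flutes 4 mm deep in its top, and a tongue at its +x end. Origin: centre of the body's underside; z up. Centre of mass about 8 mm from it towards the tongue. Take it by the 56 mm width, fingertips at least 14 mm above the underside: its lowest 12 mm go into the pocket.
- tongue (a point): On the block: centre of the top of its tongue, which runs from x +50 to +100 mm, 26 mm wide, flush with the underside and 24 mm high. This point is at x +75, y 0, z +24 mm from the block's origin.
- carrier: Fixed steel carrier, 188 (x -68 to +120) x 110 x 40 mm high. The stepped pocket in its top has the block's plan plus 2 mm all round: 60 mm wide from x -52 to +52, then 30 mm wide to x +102; 12 mm deep, most upper edges flared 3 mm at 45 degrees. Origin: on the table under the centre of the wide part; x points to the narrow end.
- pocket (a point): Centre of the wide part of the pocket's floor, right above the carrier's origin, 28 mm above the table; axes as the carrier's. The seated block's origin lies here, its x axis along this x axis; its top is then 68 mm above the table.
- hole_left (a point): Mouth of one keeper hole in the carrier's top face: vertical, through, 14 mm across with a 2 mm countersink; at carrier x +77, y +32, z +40 mm.
- hole_right (a point): Mouth of the other keeper hole, alike, at carrier x +77, y -32, z +40 mm.
- keeper: Loose plain metal keeper like a staple, 0.2 to 0.36 kg: crossbar 84 (y) x 14 (x) x 12 mm high, two round legs 10 mm across, tapered at the ends, hanging 46 mm down at y -32 and +32 mm, and a grip fin on top. Origin: centre of the crossbar's underside; z up. Either way round will do. It starts upright in the stand, its origin 48 mm above the table.
- fin (a point): On the keeper: middle of its upright grip fin, 34 mm above the keeper's origin. The fin is 10 mm thick (x), 40 mm wide (y) and 44 mm high, from 12 to 56 mm above the origin; pinch it across its thickness, above the height of the block's top.
- keeper_seat (a point): Fixed to the carrier: where the keeper's origin lies when home, on top of the seated tongue midway between the holes; carrier x +77, y 0, 52 mm above the table. The keeper's y axis is then along the carrier's y, either way round. The block's 68 mm high body ends 27 mm from here.
- stand: Fixed wooden stand, 56 (x) x 110 (y) x 48 mm high, with two through-holes 16 mm across at y -32 and +32 mm in which the keeper's legs stand. Origin: centre of its underside; axes as the keeper's at the start.
- spare: Bystander, leave alone: plain rectangular fluted block of the same graphite, 110 x 70 x 30 mm, WITHOUT a tongue; origin at the centre of its underside
- paddle: Bystander, leave alone: flat graphite paddle with a thin wooden handle, 215 mm long, 14 mm high; origin under the inner end of the blade
- paperweight: Bystander, leave alone: squat green glass paperweight, 76 mm across, 56 mm tall; origin at the centre of its underside
- bar: Bystander, leave alone: plain square steel bar, 130 x 20 x 20 mm; origin at the centre of its underside
- jacks: Bystander, leave alone: pair of flat steel jacks (two long blades joined at one end), 225 x 50 x 12 mm; origin near the middle, on the table
- jar: Bystander, leave alone: small amber glass jar with a steel cap, 64 mm across, 75 mm tall; origin at the centre of its underside
- shaper: Bystander, leave alone: dark wooden shaping cup, 80 mm across, 45 mm tall; origin at the centre of its underside
Things that resemble listed ones, but are neither listed nor needed, are in the scene too. Of the things shaped like the keeper, the metal one is meant.

How it is judged:
On the way, in this order (a step that is already met when the one before it is completed fails the run):
1. the tongued block sits flat and square on the floor of the carrier's pocket (z of block in the frame of pocket between -0.003 and 0.002 m and horizontal distance between block and pocket below 0.004 m and angle between the x axis of block and the x axis of carrier, either way round below 0.06 rad and angle between block's own z axis and vertical below 0.04 rad), for 0.2 s.
2. the keeper stands astride the tongue, both legs in the holes, crossbar down on the tongue (all of step 1 and z of keeper in the frame of keeper_seat between -0.004 and 0.003 m and horizontal distance between keeper and keeper_seat below 0.005 m and angle between keeper's own z axis and vertical below 0.08 rad), for 0.2 s.
At the end, for the whole second after the job is handed in: Block on the pocket floor (height -3 to +2 mm, 4 mm horizontally, axes within 0.06 rad, tilt under 0.04 rad); keeper on the tongue with its legs in the holes (height -4 to +3 mm, 5 mm horizontally, tilt under 0.08 rad); both at rest (all of step 2 and linear speed of each of block, keeper below 0.02 m/s); the robot touches nothing.
It fails at once if the block is dropped into the pocket (over 0.5 m/s within 12 mm of the floor) (horizontal distance between block and pocket below 0.03 m and z of block in the frame of pocket below 0.012 m and linear speed of block above 0.5 m/s).
It fails at once if the keeper is dropped into the holes (over 0.5 m/s within 25 mm of home) (horizontal distance between keeper and keeper_seat below 0.02 m and z of keeper in the frame of keeper_seat below 0.025 m and linear speed of keeper above 0.5 m/s).
It fails at once if a bystander is moved by more than 30 mm (distance of any of spare, paddle, paperweight, bar, jacks, jar, shaper from where it was at the start of the episode above 0.03 m).
It also fails if it takes over 58 s, if anything falls off the work surface, if the arm or the gripper's body presses on something with over 40 N, if the wrist force passes 120 N, or if a joint passes its speed limit or range.

## Working session

There is one attempt and no reset: what is moved stays moved. The work goes in short steps, each a Python script; the robot and the scene stay as the last script left them, time stands still between calls to the robot, and variables do not carry over. Pictures are saved under pics/ and viewed, and the job is handed in when it is done.

```bash
ls; mkdir -p pics
python3 - <<'E'
from bench import *
import cv2
print(observe())
for n in("side","top"):
    c=capture(n); cv2.imwrite(f"pics/{n}0.png",c["pixels"]); print(n,c["mtx"],c["rvec"],c["tvec"])
E
```

```text
pics
{'time_s': 0.0, 'joint_positions': array([ 1.24281234,  0.53716804, -0.00442809,  1.53883542,  0.00259283,
        1.06728909, -0.07118811]), 'dq': array([-9.30717750e-04, -1.67116886e-03,  1.35397381e-03,  4.78004489e-05,
        1.05875660e-03,  3.78274380e-04,  9.15849664e-04]), 'joint_torque': array([ 2.53776416e-04, -5.83412111e+01,  1.04880642e+00, -2.59101462e+01,
        1.23931031e-02,  9.35145799e-03,  2.15178829e-05]), 'ee_pos': array([ 0.16802801, -0.62722408,  0.2008267 ]), 'tcp_rot': array([-0.09172892, -0.70093326, -0.09290206,  0.70117585]), 'ft_force': array([0.40109642, 0.98899273, 0.28865246]), 'ft_torque': array([-0.00704587,  0.05361763, -0.00758068]), 'gripper_width': 0.0856608550736365}
side [[380.83038343   0.         317.02760386]
 [  0.         380.83038343 199.39485297]
 [  0.           0.           1.        ]] [ 0.96182609 -2.43159367  1.07072181] [0.40012977 0.33506849 0.81465616]
top [[490.60353318   0.         328.93265404]
 [  0.         490.60353318 199.74360072]
 [  0.           0.           1.        ]] [ 2.22084709 -2.16200524  0.11488523] [-0.03556349  0.59534076  1.48483478]
```

View pics/side0.png

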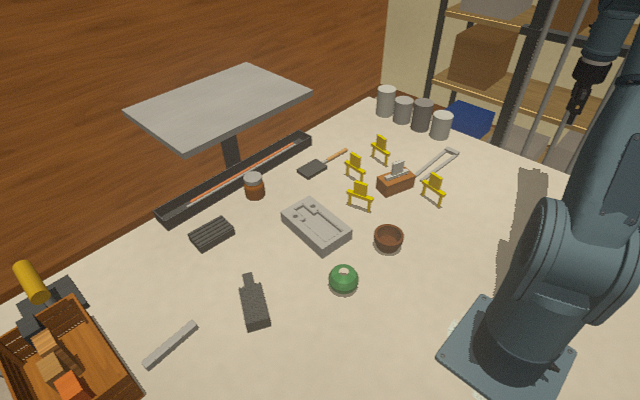

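View pics/top0.png

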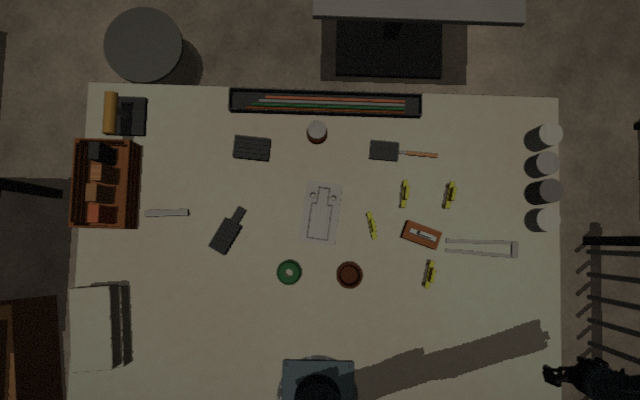

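```bash
cat > h.py <<'E'
import numpy as np, cv2
def P(c):
    R=cv2.Rodrigues(np.array(c["rvec"],float))[0]; return np.array(c["mtx"]),R,np.array(c["tvec"],float).ravel()
def proj(c,X):
    return cv2.projectPoints(np.array(X,float).reshape(-1,1,3),np.array(c["rvec"],float),np.array(c["tvec"],float),np.array(c["mtx"]),None)[0].reshape(-1,2)
def back(c,uv,z):
    K,R,t=P(c); d=R.T@np.linalg.inv(K)@np.array([uv[0],uv[1],1.]); o=-R.T@t
    return o+d*(z-o[2])/d[2]
E
python3 - <<'E'
from bench import *
from h import *
import pickle
out={}
Z=dict(block=0,tongue=.024,carrier=0,pocket=.028,hole_left=.04,hole_right=.04,keeper=.048,fin=.082,stand=0,keeper_seat=.052)
for n in("side","top"):
    c=capture(n); out[n]={k:c[k] for k in("pixels","mtx","rvec","tvec")}
    for q in Z:
        r=place_of(c,q)
        print(n,q,[(round(float(d["score"]),2),np.round(d["point"],1).tolist(),np.round(back(c,d["point"],Z[q])[:2],4).tolist()) for d in r[:4]])
    for q in("block","carrier","keeper","stand"):
        r=cut_out(c,q); out[n+q]=r[:3]
        print(n,q,[(round(float(d["score"]),2),np.round(d["box"]).tolist()) for d in r[:4]])
pickle.dump(out,open("o.pkl","wb"))
for n,x0,y0,w,h,nm in [("top",200,180,150,90,"tA"),("top",290,170,150,90,"tB"),("side",220,180,160,160,"sA"),("side",330,120,150,110,"sB")]:
    im=out[n]["pixels"][y0:y0+h,x0:x0+w]; g=np.clip(im.astype(float)*(1.8 if n=="top" else 1.2),0,255).astype(np.uint8)
    s=min(800//w,600//h); cv2.imwrite(f"pics/{nm}.png",cv2.resize(g,None,fx=s,fy=s,interpolation=cv2.INTER_CUBIC))
E
```

```text
side block [(0.68, [254.1, 309.9], [0.4791, 0.2945]), (0.38, [256.8, 196.1], [0.791, 0.0269])]
side tongue [(0.73, [246.6, 277.2], [0.5506, 0.2558])]
side carrier [(0.91, [321.9, 234.0], [0.5276, 0.0058]), (0.47, [303.2, 207.8], [0.6439, -0.0349])]
side pocket [(0.57, [320.5, 229.9], [0.5232, 0.0159])]
side hole_left [(0.62, [398.3, 188.7], [0.4586, -0.2634]), (0.57, [294.3, 215.6], [0.6085, 0.034])]
side hole_right [(0.55, [311.6, 206.0], [0.6001, -0.0281]), (0.22, [301.6, 207.6], [0.6168, -0.0035])]
side keeper [(0.78, [395.0, 175.3], [0.4989, -0.302]), (0.71, [432.0, 186.5], [0.3847, -0.3324]), (0.7, [380.0, 150.2], [0.6163, -0.3815]), (0.61, [361.8, 198.7], [0.5069, -0.1449])]
side fin [(0.93, [361.1, 190.9], [0.5074, -0.1388]), (0.87, [436.5, 178.3], [0.3782, -0.335]), (0.81, [380.1, 140.3], [0.624, -0.387]), (0.72, [357.3, 159.8], [0.6107, -0.2488])]
side stand [(0.83, [391.7, 187.0], [0.5023, -0.2984])]
side keeper_seat [(0.84, [303.8, 208.4], [0.6003, 0.0032])]
side block [(0.68, [254.0, 303.0, 32.0, 61.0]), (0.36, [438.0, 165.0, 44.0, 36.0])]
side carrier [(0.81, [316.0, 228
[... 820 characters left out ...]
op fin [(0.75, [405.3, 191.3], [0.6229, -0.2447]), (0.71, [371.5, 224.2], [0.5225, -0.1458]), (0.55, [431.4, 275.8], [0.3757, -0.325]), (0.53, [450.0, 189.0], [0.6336, -0.3784])]
top stand [(0.93, [423.7, 232.7], [0.503, -0.3189])]
top keeper_seat [(0.98, [322.7, 196.9], [0.6019, 0.0001]), (0.61, [313.7, 192.6], [0.6142, 0.0276])]
top block [(0.82, [225.0, 232.0, 35.0, 49.0])]
top carrier [(0.86, [319.0, 214.0, 41.0, 66.0]), (0.75, [421.0, 236.0, 35.0, 28.0])]
top keeper [(0.72, [430.0, 273.0, 14.0, 29.0]), (0.71, [404.0, 194.0, 8.0, 29.0]), (0.7, [448.0, 194.0, 12.0, 30.0]), (0.59, [370.0, 225.0, 7.0, 31.0])]
top stand [(0.76, [422.0, 235.0, 39.0, 29.0]), (0.44, [421.0, 236.0, 30.0, 10.0])]
```

View pics/tA.png

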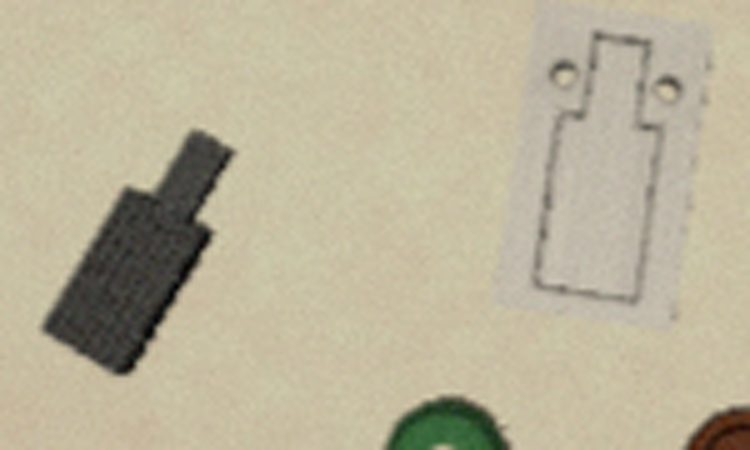

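View pics/tB.png

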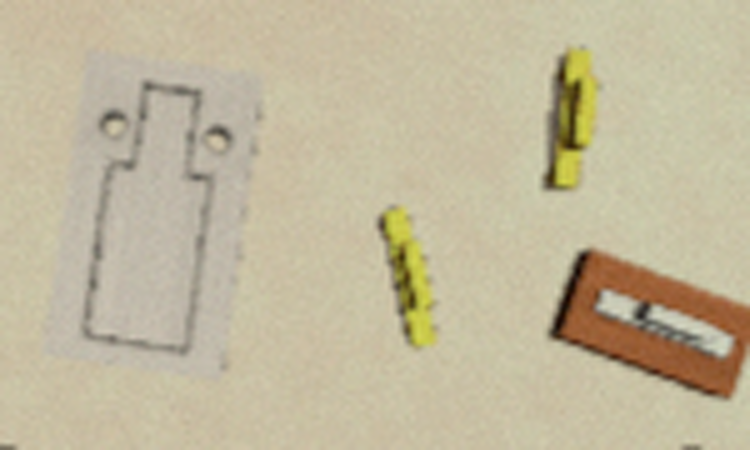

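View pics/sA.png

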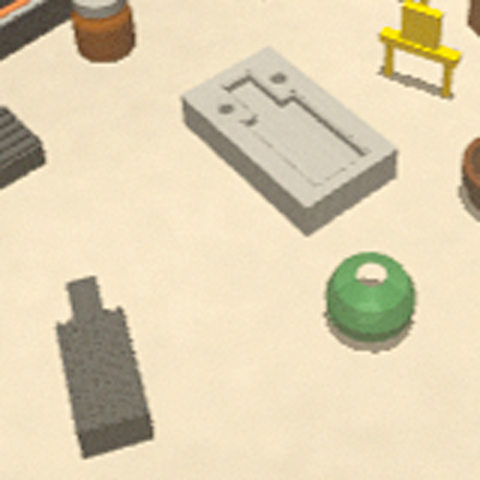

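View pics/sB.png

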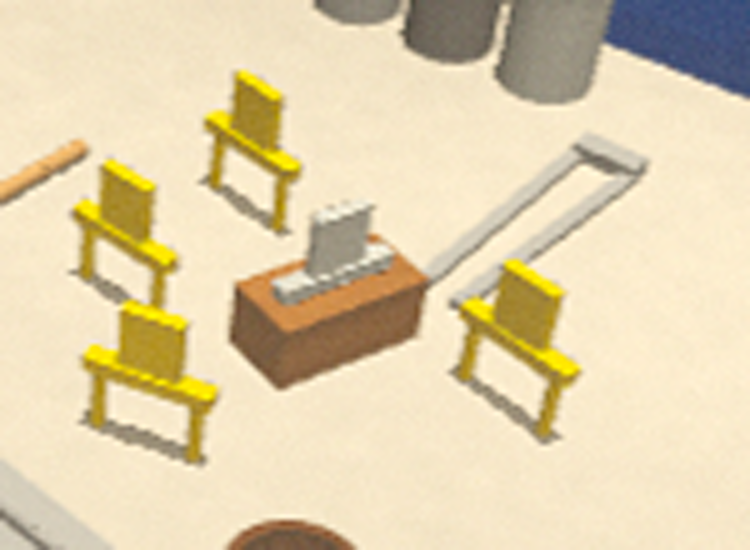

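```bash
cat >> h.py <<'E'
def box(x0,x1,y0,y1,z0,z1): return np.array([[x,y,z] for x in(x0,x1) for y in(y0,y1) for z in(z0,z1)])/1000.
M=dict(block=[box(-50,50,-28,28,0,40),box(50,100,-13,13,0,24)],
 carrier=[box(-68,120,-55,55,0,40)],
 keeper=[box(-7,7,-42,42,0,12),box(-5,5,-20,20,12,56)],
 stand=[box(-28,28,-55,55,0,48),box(-7,7,-42,42,48,60),box(-5,5,-20,20,60,104)],
 heldkeeper=[box(-7,7,-42,42,0,12),box(-5,5,-20,20,12,56),box(-5,5,27,37,-46,0),box(-5,5,-37,-27,-46,0)])
def tf(X,p,z=0.):
    c,s=np.cos(p[2]),np.sin(p[2]); return X@np.array([[c,s,0],[-s,c,0],[0,0,1]])+np.array([p[0],p[1],z])
S=8
def render(c,model,p,win,z=0.):
    x0,y0,w,h=win; im=np.zeros((h*S,w*S),np.uint8)
    for b in M[model]:
        q=(proj(c,tf(b,p,z))+.5-[x0,y0])*S-.5
        cv2.fillConvexPoly(im,np.round(cv2.convexHull(q.astype(np.float32))*16).astype(np.int32),1,shift=4)
    return im.reshape(h,S,w,S).mean((1,3))
def edges(b):
    E=[]
    for i in range(8):
        for j in range(i+1,8):
            if sum(abs(b[i]-b[j])>1e-9)==1:E.append((b[i],b[j]))
    return E
def overlay(c,model,p,win,s,fn,z=0.,gain=1.0,extra=None):
    x0,y0,w,h=win; g=np.clip(c["pixels"][y0:y0+h,x0:x0+w].astype(float)*gain,0,255).astype(np.uint8)
    im=cv2.resize(g,None,fx=s,fy=s,interpolation=cv2.INTER_CUBIC)
    L=[e for b in M[model] for e in edges(b)]+(extra or [])
    for a,b in L:
        q=(proj(c,tf(np.array([a,b]),p,z))+.5-[x0,y0])*s-.5
        q=np.round(q*16).astype(int); cv2.line(im,tuple(map(int,q[0])),tuple(map(int,q[1])),(0,0,255),1,cv2.LINE_AA,4)
    if fn: cv2.imwrite(fn,im)
    return im
E
cat > fit.py <<'E'
from h import *
import pickle
from scipy.optimize import minimize
o=pickle.load(open("o.pkl","rb"))
init=dict(block=[.478,.297,-.5],carrier=[.53,.008,-.13],stand=[.495,-.305,-.3+np.pi/2])
for m,idx in (("block",(0,0)),("carrier",(0,0)),("stand",(0,0))):
    if m=="block": init[m][2]=-.54
    masks=[];wins=[]
    for n,i in zip(("side","top"),idx):
        k=o[n+m][i]["pixels"].astype(float)
        if m=="stand": k=np.maximum(k,max(o[n+"keeper"],key=lambda d:-abs(d["box"][0]-k.nonzero()[1].mean())-abs(d["box"][1]-k.nonzero()[0].mean()))["pixels"]) if n=="side" else k
        ys,xs=k.nonzero(); w=(xs.min()-25,ys.min()-25,np.ptp(xs)+50,np.ptp(ys)+50); wins.append(w); masks.append(k[w[1]:w[1]+w[3],w[0]:w[0]+w[2]])
    for cams in ((0,1),(0,),(1,)):
        def f(p): return sum(abs(render(o[("side","top")[j]],m,p,wins[j])-masks[j]).sum()/masks[j].sum() for j in cams)
        best=None
        for dy in(-.15,.0,.15):
            p0=np.array(init[m])+[0,0,dy]
            r=minimize(f,p0,method="Nelder-Mead",options=dict(initial_simplex=p0+np.vstack([np.zeros(3),np.diag([.01,.01,.1])]),xatol=1e-5,fatol=1e-5))
            if best is None or r.fun<best.fun:best=r
        print(m,cams,np.round(best.x,4),round(best.fun,3))
        if cams==(0,1):
            a=[overlay(o[n],m,best.x,wins[j],5,None,gain=(1.2,1.8)[j]) for j,n in enumerate(("side","top"))]
            H=max(x.shape[0] for x in a); a=[cv2.copyMakeBorder(x,0,H-x.shape[0],0,0,cv2.BORDER_CONSTANT) for x in a]
            im=np.hstack(a); s=min(1,800/im.shape[1],600/im.shape[0]); cv2.imwrite(f"pics/fit_{m}.png",cv2.resize(im,None,fx=s,fy=s,interpolation=cv2.INTER_AREA))
for n in("side","top"): 
    K,R,t=P(o[n]); print(n,-R.T@t)
E
python3 fit.py
```

```text
block (0, 1) [ 0.475   0.2946 -0.4895] 0.173
block (0,) [ 0.4739  0.2938 -0.4997] 0.041
block (1,) [ 0.4775  0.2958 -0.5033] 0.061
carrier (0, 1) [ 0.528   0.0092 -0.1212] 0.085
carrier (0,) [ 0.527   0.0087 -0.1238] 0.028
carrier (1,) [ 0.5293  0.0098 -0.1191] 0.048
stand (0, 1) [ 0.4977 -0.3027 -0.3267] 0.975
stand (0,) [ 0.4931 -0.2986  2.8865] 0.652
stand (1,) [ 0.4986 -0.303  -0.3398] 0.248
side [0.01908914 0.54221132 0.80105048]
top [0.47394182 0.01507933 1.52826093]
```

```bash
sed -i 's/-.3+np.pi\/2/-.33/; s/if m=="stand": k=.*/pass/' fit.py
python3 - <<'E'
import pickle
o=pickle.load(open("o.pkl","rb"))
for n in("side","top"):
  for q in("stand","keeper"): print(n,q,[(d["box"],int(d["pixels"].sum())) for d in o[n+q]])
E
python3 fit.py
```

```text
side stand [([396.6, 185.3, 39.7, 26.5], 651)]
side keeper [([362.0, 194.9, 22.7, 31.8], 353), ([356.0, 167.4, 18.7, 30.7], 338), ([434.0, 188.5, 23.7, 38.2], 418)]
top stand [([421.7, 235.2, 38.8, 29.2], 630), ([420.9, 236.1, 30.5, 9.9], 179)]
top keeper [([430.1, 273.2, 14.5, 29.2], 212), ([404.4, 194.4, 7.9, 28.8], 158), ([447.7, 193.9, 11.6, 29.8], 208)]
block (0, 1) [ 0.475   0.2946 -0.4895] 0.173
block (0,) [ 0.4739  0.2938 -0.4997] 0.041
block (1,) [ 0.4775  0.2958 -0.5033] 0.061
carrier (0, 1) [ 0.528   0.0092 -0.1212] 0.085
carrier (0,) [ 0.527   0.0087 -0.1238] 0.028
carrier (1,) [ 0.5293  0.0098 -0.1191] 0.048
stand (0, 1) [ 0.4973 -0.3028 -0.3215] 0.82
stand (0,) [ 0.4932 -0.2993 -0.2538] 0.462
stand (1,) [ 0.4985 -0.303  -0.3404] 0.248
side [0.01908914 0.54221132 0.80105048]
top [0.47394182 0.01507933 1.52826093]
```

View pics/fit_block.png

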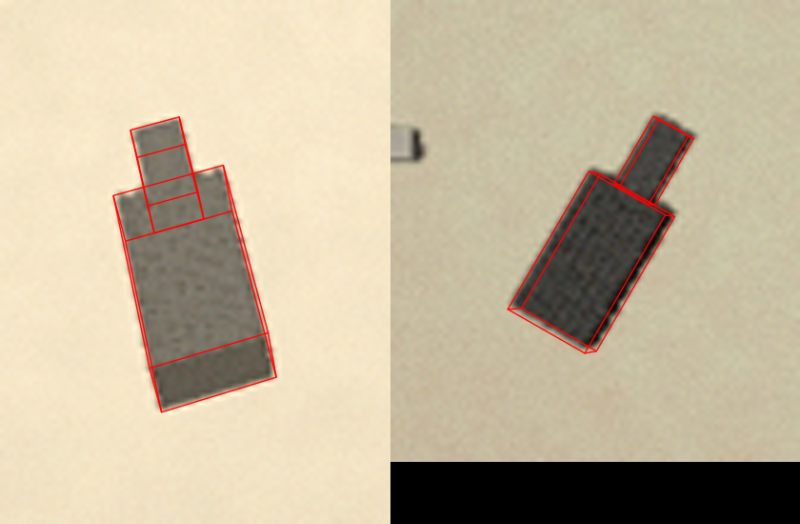

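View pics/fit_carrier.png

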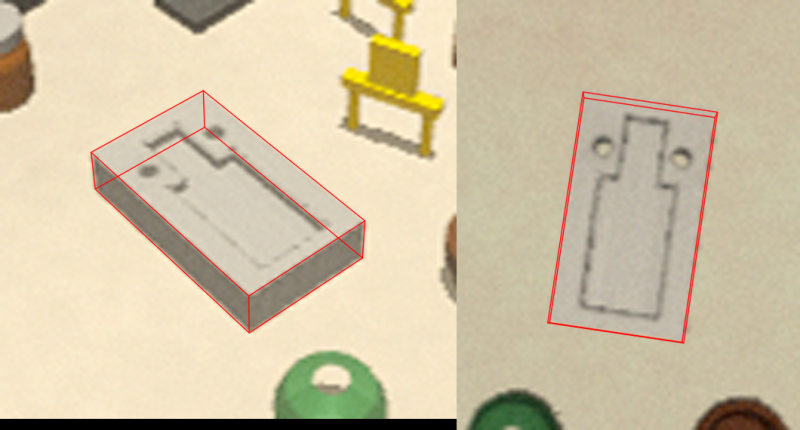

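View pics/fit_stand.png

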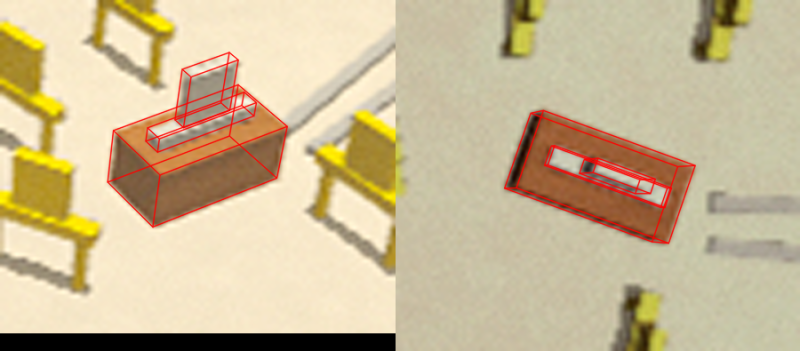

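```bash
cat >> h.py <<'E'
from scipy.spatial.transform import Rotation as Ro
def down(a):
    x=np.array([0,0,-1.]);y=np.array([np.cos(a),np.sin(a),0]);R=np.stack([x,y,np.cross(x,y)],1)
    q=Ro.from_matrix(R).as_quat(); return np.array([q[3],q[0],q[1],q[2]])
def off(p,dx,dy=0.): return np.array([p[0]+dx*np.cos(p[2])-dy*np.sin(p[2]),p[1]+dx*np.sin(p[2])+dy*np.cos(p[2])])
E
python3 - <<'E'
from bench import *
from h import *
b=[.4757,.2948,-.50];c=[.528,.0092,-.1215];k=[.4970,-.3027,-.335]
for s in(0,np.pi):
    for nm,p,yw,dx in(("block",b,b[2]+np.pi/2,.008),("carrier",c,c[2]+np.pi/2,.008),("keeper",k,k[2],0),("seat",[*off(c,.077),c[2]],c[2],0)):
        xy=off(p,dx)
        for z in (.05,.25):
            j=inverse_kinematics([*xy,z],down(yw+s)); print(nm,s,z,None if j is None else np.round(j,2))
E
```

```text
block 0 0.05 [-0.02  0.77 -0.83  1.84  0.74  0.88 -0.14]
block 0 0.25 [ 0.1   0.53 -1.01  1.68  0.47  1.2   0.05]
carrier 0 0.05 [ 0.45  0.69 -0.73  1.91  0.64  0.79  0.82]
carrier 0 0.25 [ 0.62  0.45 -0.95  1.75  0.39  1.15  1.01]
keeper 0 0.05 [ 0.68  0.64 -0.29  1.81  0.26  0.73 -0.08]
keeper 0 0.25 [ 0.73  0.4  -0.35  1.66  0.15  1.12  0.01]
seat 0 0.05 [ 0.28  0.71 -0.49  1.74  0.44  0.8  -0.55]
seat 0 0.25 [ 0.37  0.48 -0.62  1.58  0.3   1.17 -0.44]
block 3.141592653589793 0.05 [-1.02  0.67  0.54  1.9  -0.5   0.72 -2.26]
block 3.141592653589793 0.25 [-1.17  0.4   0.72  1.75 -0.3   1.1  -2.42]
carrier 3.141592653589793 0.05 [ 0.11  0.58 -0.27  1.93  0.24  0.66 -2.  ]
carrier 3.141592653589793 0.25 [ 0.32  0.34 -0.52  1.76  0.19  1.09 -1.96]
keeper 3.141592653589793 0.05 [ 0.2   0.65  0.36  1.84 -0.34  0.71 -2.72]
keeper 3.141592653589793 0.25 [-0.28  0.58  1.1   1.71 -0.56  1.19 -2.51]
seat 3.141592653589793 0.05 [ 0.63  0.96 -1.08  1.72  0.96  1.09  2.24]
seat 3.141592653589793 0.25 [ 0.63  0.64 -1.07  1.57  0.58  1.28  2.49]
```

Run:
```python
from bench import *
from h import *
b=[.4757,.2948,-.50]; xy=off(b,.008); q=down(b[2]+np.pi/2)
reach([*xy,.20],q); print(observe()["time_s"])
servo_line([*xy,.08],vel=.2)
c=capture("side"); cv2.imwrite("pics/s1.png",cv2.resize(c["pixels"][200:360,150:390],None,fx=3,fy=3,interpolation=cv2.INTER_CUBIC))
c=capture("top"); cv2.imwrite("pics/t1.png",cv2.resize(c["pixels"][160:300,140:340],None,fx=4,fy=4,interpolation=cv2.INTER_CUBIC))
o=observe();print(o["time_s"],o["ee_pos"],o["tcp_rot"],q)
```

```text
4.9833
5.8333 [0.48367583 0.29181459 0.0815249 ] [ 0.68573585  0.17569486  0.68449006 -0.17427281] [ 0.68512454  0.17494102  0.68512454 -0.17494102]
```

View pics/s1.png

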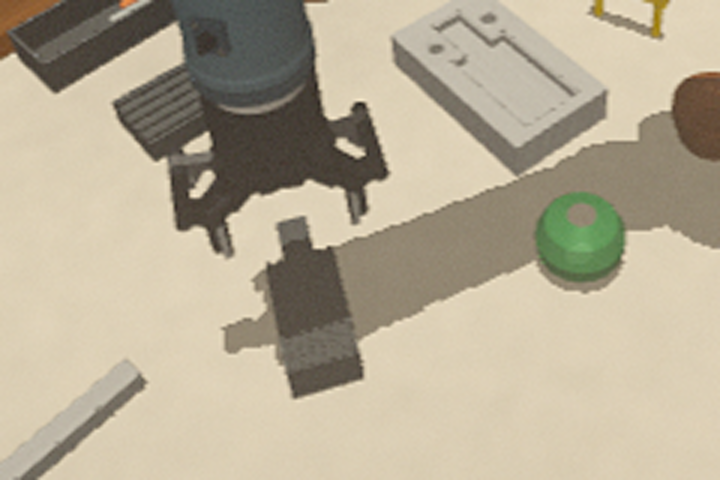

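Run:
```python
from bench import *
from h import *
b=[.4757,.2948,-.50]; xy=off(b,.008); q=down(b[2]+np.pi/2)
print(servo_line([*xy,.0225],vel=.08,max_force=15)); hold(.2)
print(observe()["ee_pos"])
move_gripper(.03); o=observe(); print(o["gripper_width"],o["ee_pos"],o["ft_force"])
servo_line([*xy,.13],vel=.12); hold(.2)
o=observe();print(o["time_s"],o["ee_pos"],o["gripper_width"],o["ft_force"],o["ft_torque"])
c=capture("side"); cv2.imwrite("pics/s2.png",cv2.resize(c["pixels"][180:340,150:390],None,fx=3,fy=3,interpolation=cv2.INTER_CUBIC))
```

```text
False
[0.48303407 0.29114228 0.02296414]
0.030237636581817447 [0.48270033 0.29098763 0.02250804] [0.13989561 0.76411248 0.14408968]
8.7167 [0.48233014 0.29073752 0.12933155] 0.029800226564415548 [0.2838212  0.77910257 0.02646227] [ 0.03987435 -0.04834877  0.04266143]
```

View pics/s2.png

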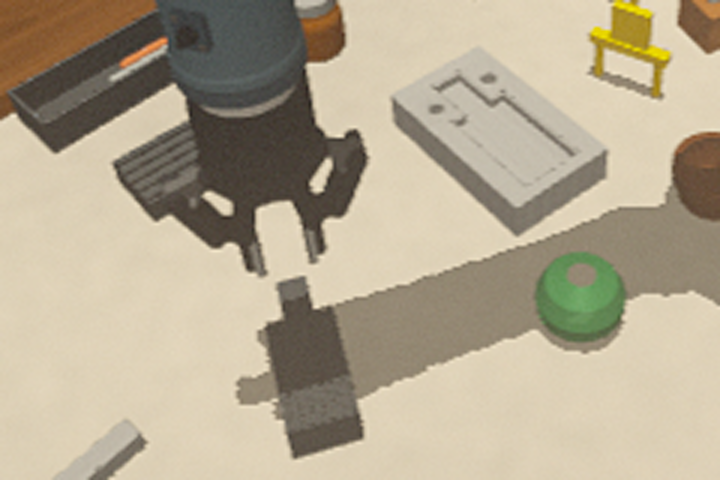

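Run:
```python
from bench import *
from h import *
o=observe();print(o)
p=o["ee_pos"]
for n in("side","top"):
    c=capture(n); uv=proj(c,[p,p+[0,0,-.008],p+[0,0,.1],[p[0],p[1],0]]);print(n,uv)
    im=np.clip(c["pixels"].astype(float)*(1,1.8)[n=="top"],0,255).astype(np.uint8)
    im=cv2.resize(im,None,fx=4,fy=4,interpolation=cv2.INTER_CUBIC)
    for a,col in zip(uv,[(0,0,255),(0,255,0),(255,0,0),(255,0,255)]): cv2.circle(im,tuple(int(v*4+2) for v in a),4,col,-1)
    u,v=map(int,uv[0]*4); cv2.imwrite(f"pics/{n}3.png",im[max(0,v-280):v+280,max(0,u-380):u+380])
```

```text
{'time_s': 8.7667, 'joint_positions': array([ 0.01620648,  0.65039113, -0.88315507,  1.79445275,  0.59459483,
        0.98758451, -0.03942706]), 'dq': array([ 0.00228567, -0.00465334, -0.00237433, -0.00134594, -0.00165018,
       -0.00136212,  0.00124752]), 'joint_torque': array([ 2.27077160e-02, -5.02958679e+01, -1.26544699e+01, -2.04338247e+01,
        1.07391589e-02,  6.36079232e-03, -7.13625905e-04]), 'ee_pos': array([0.48242799, 0.29085248, 0.1294725 ]), 'tcp_rot': array([ 0.68486679,  0.17471525,  0.68540384, -0.1750818 ]), 'ft_force': array([-0.74100121, -0.49582056, -0.12097863]), 'ft_torque': array([-0.0166978 , -0.02158335, -0.02078986]), 'gripper_width': 0.029999066774163564}
side [[246.8414528  275.12415858]
 [247.3534222  277.35943465]
 [239.82968187 244.51052439]
 [254.38633219 308.06536274]]
top [[219.19267525 233.73681881]
 [219.74863714 233.76841639]
 [211.66273671 233.30886169]
 [227.47256035 234.20739845]]
```

View pics/side3.png

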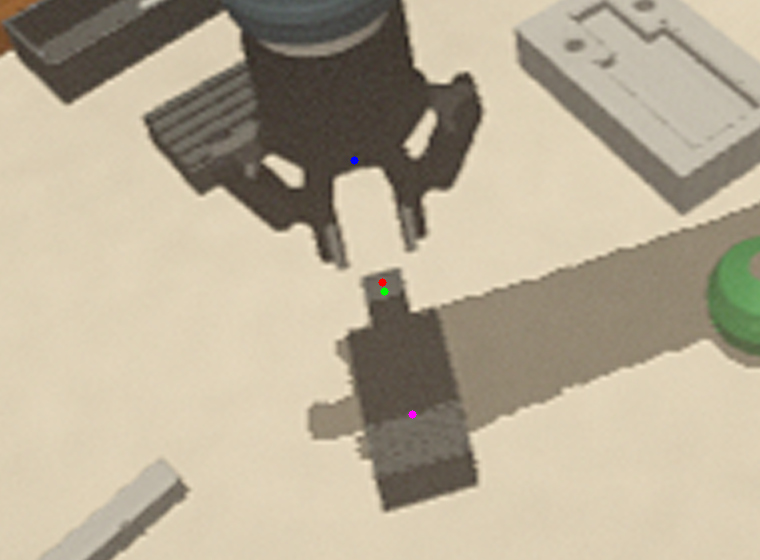

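View pics/top3.png

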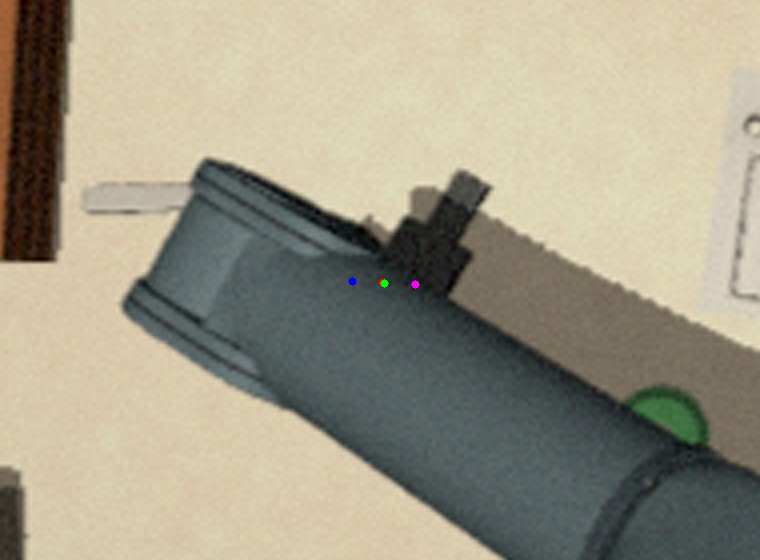

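Run:
```python
from h import *
import pickle
o=pickle.load(open("o.pkl","rb"));p=np.array([0.16802801, -0.62722408,  0.2008267 ])
ims=[]
for n in("side","top"):
    c=o[n]; uv=proj(c,[p,p+[0,0,-.008],p+[0,0,.1],[p[0],p[1],0]]);print(n,uv)
    im=np.clip(c["pixels"].astype(float)*(1.3,1.8)[n=="top"],0,255).astype(np.uint8)
    im=cv2.copyMakeBorder(im,100,100,100,100,cv2.BORDER_CONSTANT)
    u,v=map(int,uv[0]+100)
    im=cv2.resize(im[v-60:v+40,u-45:u+45],None,fx=4,fy=4,interpolation=cv2.INTER_CUBIC)
    for a,col in zip(uv,[(0,0,255),(0,255,0),(255,0,0),(255,0,255)]): cv2.circle(im,(int((a[0]+100-u+45)*4+2),int((a[1]+100-v+60)*4+2)),3,col,-1)
    ims.append(im)
cv2.imwrite("pics/start.png",np.hstack(ims))
```

```text
side [[561.98926532 130.16593637]
 [560.84405337 132.54683733]
 [577.30802935  98.31815483]
 [536.25127989 183.67532755]]
top [[553.40991923 360.1545552 ]
 [551.98032439 359.42490431]
 [572.86517905 370.08432505]
 [522.0803636  344.16426365]]
```

View pics/start.png

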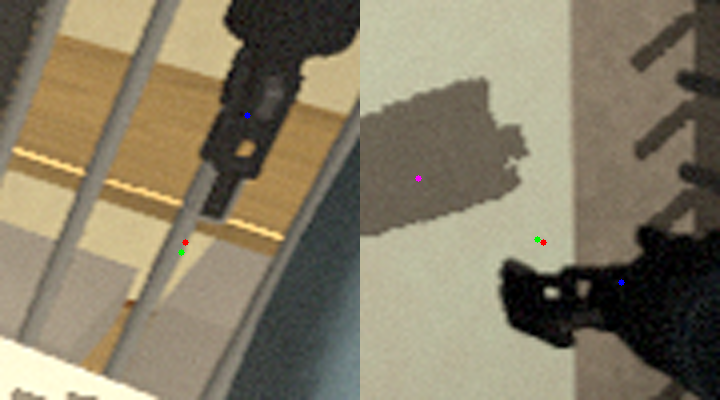

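Run:
```python
from h import *
import pickle
o=pickle.load(open("o.pkl","rb"))
im=o["top"]["pixels"][350:400,530:600].astype(float)
im=np.clip((im/255)**.5*400,0,255).astype(np.uint8)
cv2.imwrite("pics/tz.png",cv2.resize(im,None,fx=11,fy=11,interpolation=cv2.INTER_CUBIC))
im=o["side"]["pixels"][85:140,545:605].astype(float)
im=np.clip((im/255)**.5*255,0,255).astype(np.uint8)
cv2.imwrite("pics/sz.png",cv2.resize(im,None,fx=10,fy=10,interpolation=cv2.INTER_CUBIC))
q=np.array([-0.09172892, -0.70093326, -0.09290206,  0.70117585]);print(Ro.from_quat(q[[1,2,3,0]]).as_matrix())
for n in("side","top"): print(n,proj(o[n],[[0,0,0],[.1,0,0],[0,.1,0],[-.1,-.1,0]]))
```

```text
[[-5.56735640e-04  2.58872496e-01 -9.65911342e-01]
 [ 1.60008066e-03 -9.65910025e-01 -2.58873065e-01]
 [-9.99998565e-01 -1.68965992e-03  1.23539662e-04]]
side [[504.07777731 356.03058432]
 [461.03521107 326.71475097]
 [482.64457212 391.63348719]
 [569.80947098 353.93143313]]
top [[317.18213963 396.44984974]
 [318.09458496 362.64049166]
 [284.09331544 395.83550569]
 [349.42828284 431.19251776]]
```

View pics/tz.png

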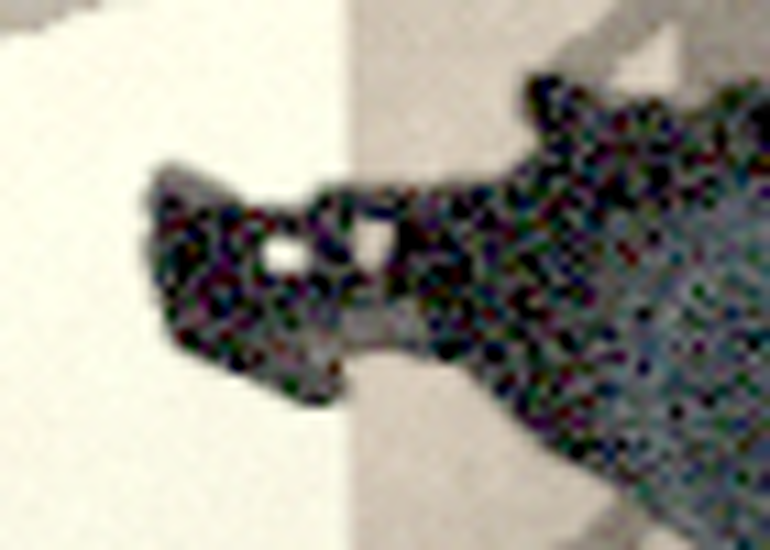

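View pics/sz.png

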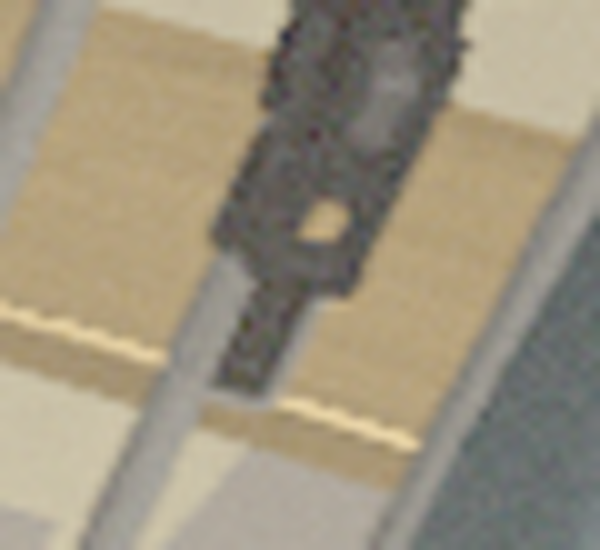

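Run:
```python
from h import *
import pickle
o=pickle.load(open("o.pkl","rb"))
ee=np.array([0.16802801, -0.62722408,  0.2008267 ]);y=np.array([.2589,-.9659,0])
for s in(-1,1):
  p=ee+s*y*.047+[0,0,.005]
  for n in("side","top"): print(n,s,proj(o[n],[p,p+[0,0,.03],p+[.03,0,0],p+[0,.03,0]]).round(1).tolist())
ee=np.array([0.48242799, 0.29085248, 0.1294725 ]); a=-.5+np.pi/2;y=np.array([np.cos(a),np.sin(a),0])
for s in(-1,1):
  p=ee+s*y*.018+[0,0,-.004]
  print(n,s,(proj(o["side"],[p,p+[0,0,.03],p+[.03,0,0],p+[0,.03,0]])).round(1).tolist())
```

```text
side -1 [[561.7, 136.6], [566.2, 127.3], [550.5, 132.7], [557.9, 141.1]]
top -1 [[537.5, 364.9], [542.7, 367.9], [537.4, 353.4], [526.3, 364.7]]
side 1 [[563.7, 121.1], [568.0, 112.0], [553.1, 117.7], [560.1, 125.1]]
top 1 [[571.1, 356.3], [577.0, 359.0], [570.9, 344.8], [560.0, 356.1]]
top -1 [[255.3, 274.1], [253.5, 265.5], [246.6, 266.6], [244.4, 282.5]]
top 1 [[238.8, 278.4], [236.7, 269.8], [230.4, 270.8], [227.5, 287.0]]
```

Run:
```python
from h import *
import pickle
o=pickle.load(open("o.pkl","rb"))
ee=np.array([0.48367583, 0.29181459 ,0.0815249]); a=-.5+np.pi/2;y=np.array([np.cos(a),np.sin(a),0])
for s in(-1,1):
  p=ee+s*y*.047+[0,0,.005]
  print(s,(proj(o["side"],[p,p+[0,0,.03],p+[.03,0,0],p+[0,.03,0]])).round(1).tolist())
im=cv2.imread("pics/s1.png")[100:300,130:430]; cv2.imwrite("pics/s1z.png",cv2.resize(np.clip(im*1.5,0,255).astype(np.uint8),None,fx=2.6,fy=2.6,interpolation=cv2.INTER_CUBIC))
```

```text
-1 [[269.4, 281.2], [268.0, 273.1], [260.8, 273.9], [259.2, 289.4]]
1 [[227.8, 292.4], [225.4, 284.4], [219.8, 284.7], [216.5, 301.0]]
```

View pics/s1z.png

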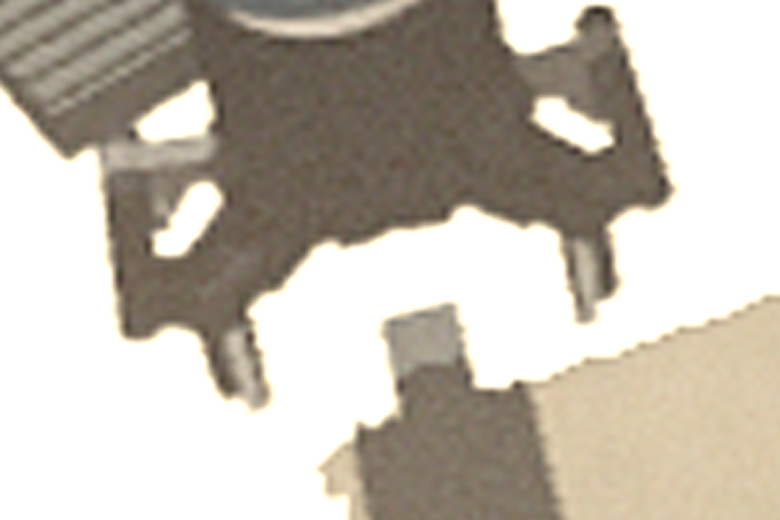

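View pics/t1.png

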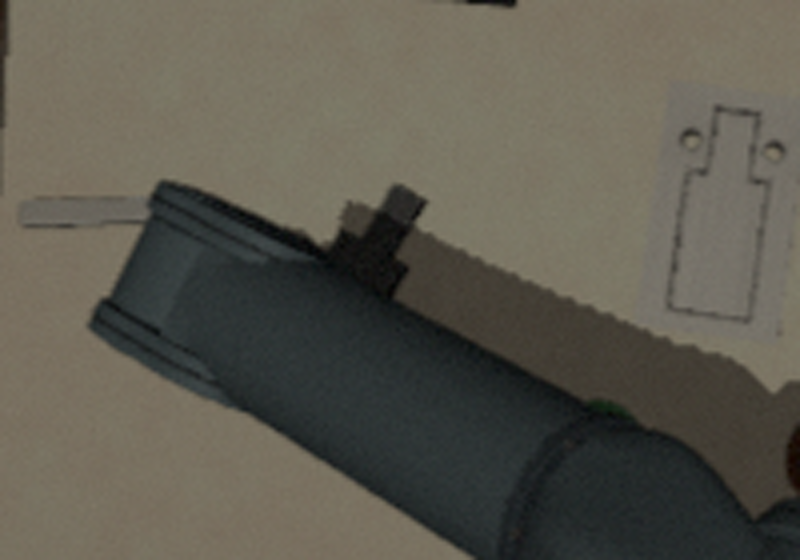

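Run:
```python
from bench import *
from h import *
b=[.4757,.2948,-.50]; xy=off(b,.008)
move_gripper(.085)
servo_line([*xy,.07],vel=.15)
print(servo_line([*xy,.003],vel=.08,max_force=8)); hold(.15)
o=observe();print(o["time_s"],o["ee_pos"],o["ft_force"])
c=capture("side"); cv2.imwrite("pics/s4.png",cv2.resize(c["pixels"][250:350,190:320],None,fx=6,fy=6,interpolation=cv2.INTER_CUBIC))
```

```text
False
11.1333 [0.48309081 0.29119826 0.00351395] [ 0.47347179 -0.60892028  0.17611568]
```

View pics/s4.png

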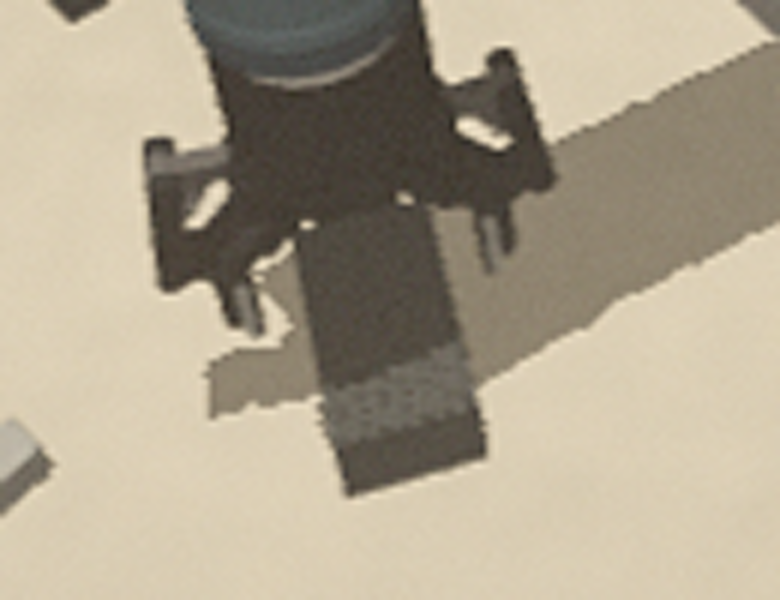

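Run:
```python
from bench import *
from h import *
b=[.4757,.2948,-.50]; xy=off(b,.008)
print(servo_line([*xy,-.05],vel=.03,max_force=6))
o=observe();print(o["time_s"],o["ee_pos"],o["ft_force"])
```

```text
True
12.5417 [ 0.48267519  0.29096008 -0.04253245] [-0.26936215 -1.41254157  6.57445446]
```

Run:
```python
from bench import *
from h import *
b=[.4757,.2948,-.50]; xy=off(b,.008)
c=capture("side"); cv2.imwrite("pics/s5.png",cv2.resize(np.clip(c["pixels"][250:350,190:320]*1.5,0,255).astype(np.uint8),None,fx=6,fy=6,interpolation=cv2.INTER_CUBIC))
cv2.imwrite("pics/s5full.png",c["pixels"])
print(proj(c,[[*xy,0],[*xy,.3]]))
c=capture("top");cv2.imwrite("pics/t5.png",np.clip(c["pixels"]*1.8,0,255).astype(np.uint8))
print(proj(c,[[*xy,0],[*xy,.3]]))
```

```text
[[254.27173607 308.02198377]
 [233.94336337 219.39709426]]
[[227.44018534 234.11161642]
 [205.57138679 232.84567236]]
```

View pics/s5.png

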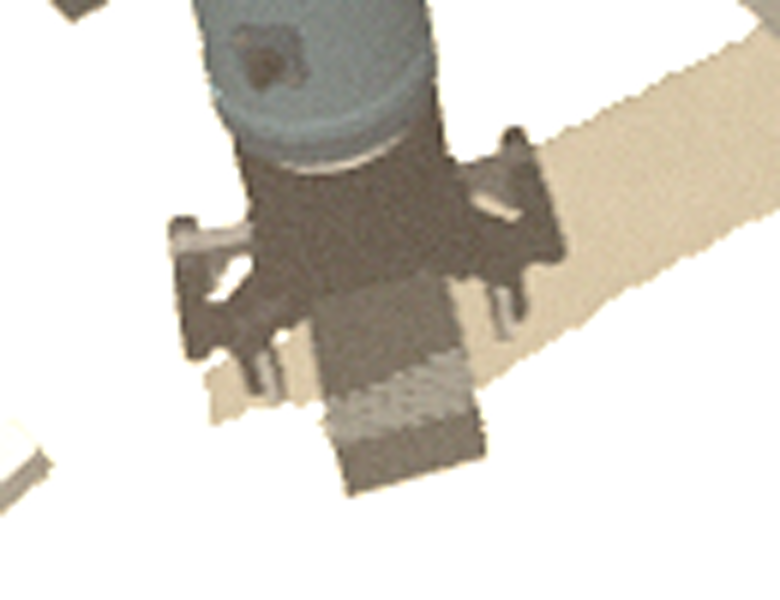

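View pics/s5full.png

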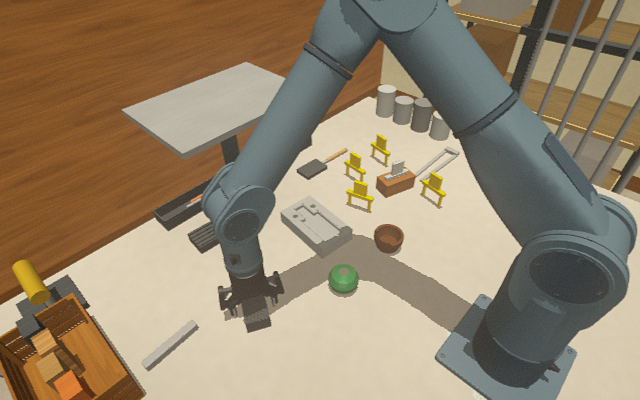

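View pics/t5.png

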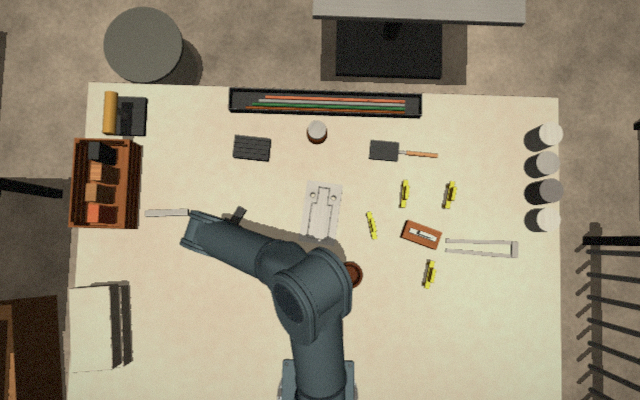

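Run:
```python
from bench import *
from h import *
b=[.4757,.2948,-.50]; xy=off(b,.008)
servo_line([*xy,-.0175],vel=.1);hold(.2)
print(observe()["ee_pos"])
move_gripper(.03); o=observe(); print(o["gripper_width"],o["ee_pos"],o["ft_force"])
if o["gripper_width"]>.05:
    servo_line([*xy,.04],vel=.1); hold(.2)
o=observe();print(o["time_s"],o["ee_pos"],o["gripper_width"],o["ft_force"],o["ft_torque"])
c=capture("side"); cv2.imwrite("pics/s6.png",cv2.resize(c["pixels"][200:340,180:360],None,fx=4,fy=4,interpolation=cv2.INTER_CUBIC))
```

```text
[ 0.48243775  0.29065843 -0.01788119]
0.054905920152897456 [ 0.48272744  0.2912421  -0.01741931] [-0.83448476  0.46958773  0.79703966]
14.5583 [0.48226825 0.29065604 0.03936456] 0.054986861728316246 [-0.16798092 -0.8786671  -4.32719783] [ 0.05244272 -0.00899953 -0.00065597]
```

View pics/s6.png

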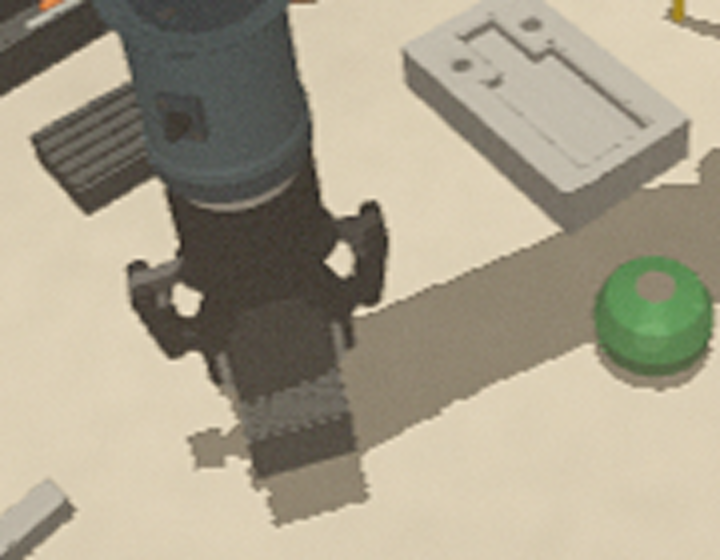

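Run:
```python
from bench import *
from h import *
import pickle
c0=[.528,.0092,-.1215]; xy=off(c0,.008); q=down(c0[2]+np.pi/2)
servo_line([*(observe()["ee_pos"][:2]),.07],vel=.15)
servo_line([*xy,.07],vel=.18,attitude=q)
servo_line([*xy,.038],vel=.1); hold(.3)
o=observe();print(o["time_s"],o["ee_pos"],o["tcp_rot"],q,o["gripper_width"],o["ft_force"])
d={}
for n in("side","top"):
    c=capture(n); d[n]={k:c[k] for k in("pixels","mtx","rvec","tvec")}
    r=cut_out(c,"block"); d[n+"block"]=r; print([(x["score"],x["box"]) for x in r])
pickle.dump(d,open("o2.pkl","wb"))
cv2.imwrite("pics/s7.png",cv2.resize(np.clip(d["side"]["pixels"][140:270,230:390]*1.3,0,255).astype(np.uint8),None,fx=4.6,fy=4.6,interpolation=cv2.INTER_CUBIC))
cv2.imwrite("pics/t7.png",cv2.resize(np.clip(d["top"]["pixels"][150:280,240:400]*1.8,0,255).astype(np.uint8),None,fx=4.6,fy=4.6,interpolation=cv2.INTER_CUBIC))
```

```text
17.475 [0.53630001 0.00819989 0.03842763] [ 0.70608168  0.0429536   0.70551837 -0.04298235] [ 0.70580237  0.04293032  0.70580237 -0.04293032] 0.054841230854159054 [ 0.69440642 -0.17930975 -3.90777462]
[(0.71, [321.8, 218.7, 35.5, 37.5]), (0.64, [397.6, 171.4, 18.8, 20.6])]
[]
```

View pics/s7.png

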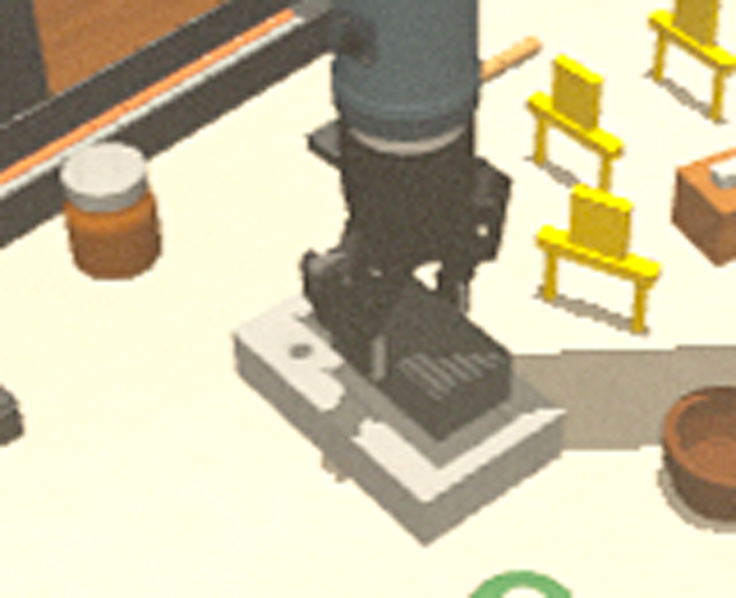

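View pics/t7.png

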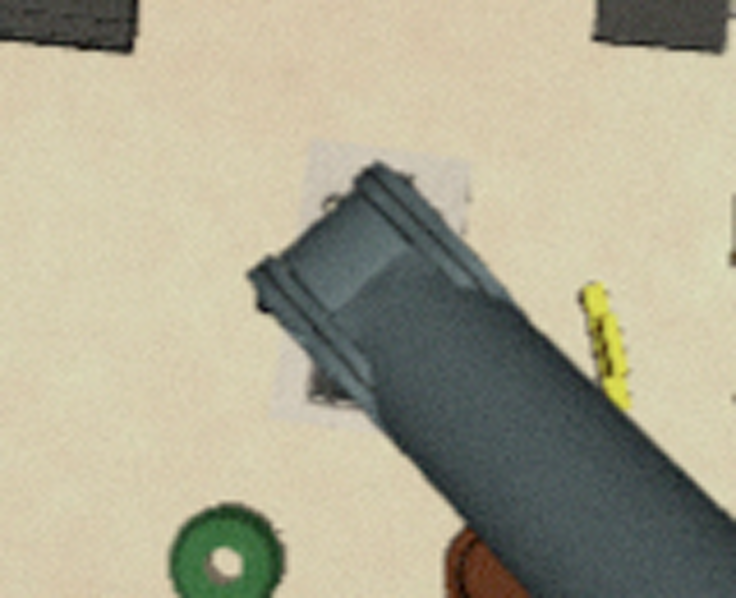

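Run:
```python
from h import *
import pickle
d=pickle.load(open("o2.pkl","rb")); c=d["side"]
w=(270,185,90,80)
im=overlay(c,"block",[.528,.0092,-.1215],w,8,"pics/ov7.png",z=.056,gain=1.5)
```

```text
(no output)
```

View pics/ov7.png

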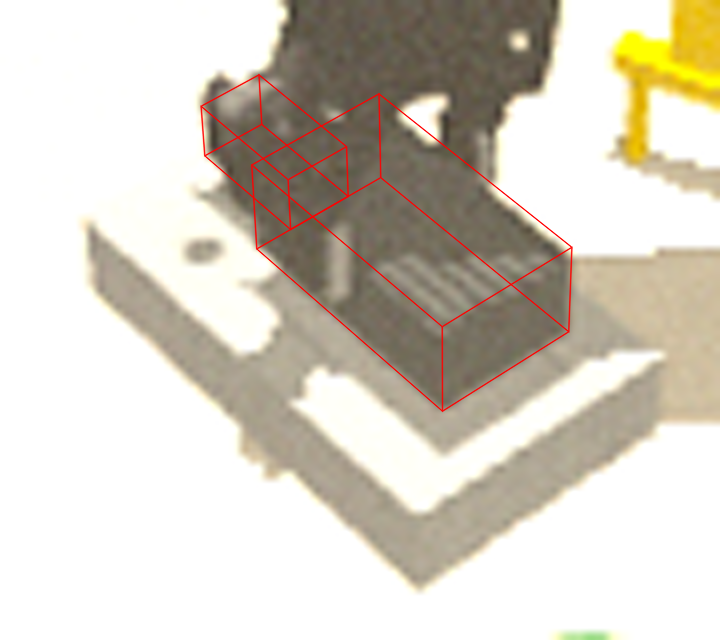

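Run:
```python
from bench import *
from h import *
c0=[.528,.0092,-.1215]; xy=off(c0,.008)
r=servo_line([*xy,.0075],vel=.04,max_force=6)
o=observe();print(r,o["time_s"],o["ee_pos"],o["ft_force"],o["ft_torque"])
```

```text
True 18.3333 [0.53539923 0.0081178  0.01056176] [-1.10369223 -0.43665023  6.87872539] [-0.28160026  0.19542158 -0.03717319]
```

Run:
```python
from bench import *
from h import *
c=capture("side")
overlay(c,"block",[.528,.0092,-.1215],(270,185,90,80),8,"pics/ov8.png",z=.028,gain=1.5)
```

```text
(no output)
```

View pics/ov8.png

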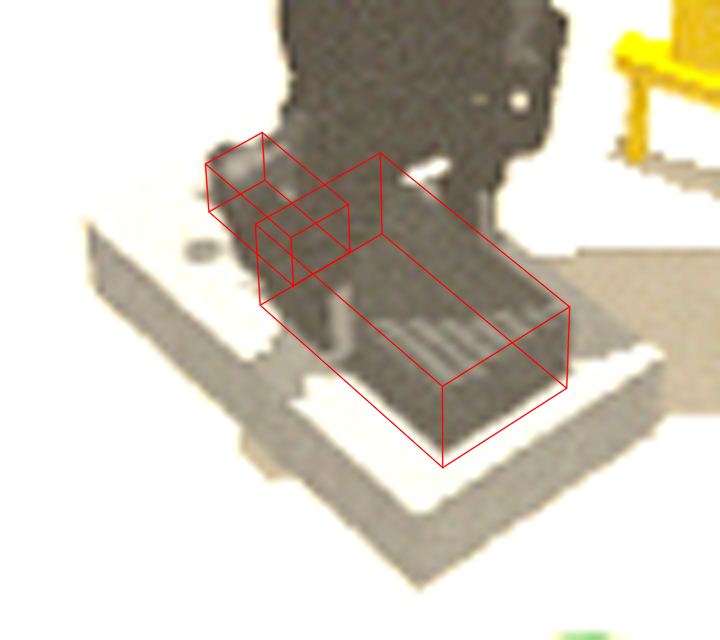

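Run:
```python
from bench import *
from h import *
c0=[.528,.0092,-.1215]; xy=off(c0,.008)
move_gripper(.075); hold(.1)
servo_line([*xy,.08],vel=.15)
k=[.497,-.3027,-.335]
reach([k[0],k[1],.13],down(k[2]))
o=observe();print(o["time_s"],o["ee_pos"],o["ft_force"])
import pickle
d={}
for n in("side","top"):
    c=capture(n); d[n]={k:c[k] for k in("pixels","mtx","rvec","tvec")}
pickle.dump(d,open("o3.pkl","wb"))
a=overlay(d["side"],"block",[.528,.0092,-.1215],(270,185,80,75),5,None,z=.028,gain=1.3)
b=overlay(d["top"],"block",[.528,.0092,-.1215],(290,175,80,75),5,None,z=.028,gain=1.8)
cv2.imwrite("pics/seat.png",np.hstack([a,b]))
cv2.imwrite("pics/top9.png",np.clip(d["top"]["pixels"]*1.6,0,255).astype(np.uint8))
cv2.imwrite("pics/side9.png",d["side"]["pixels"])
```

```text
20.6417 [ 0.49728005 -0.30077429  0.12934356] [ 0.21879788 -0.9228132   0.4143433 ]
```

View pics/seat.png

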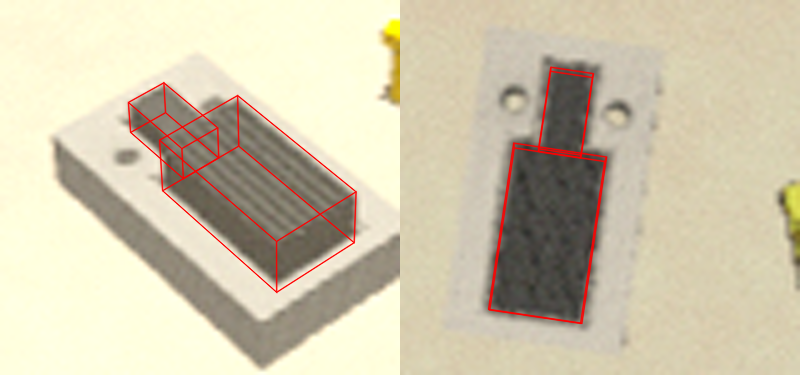

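View pics/side9.png

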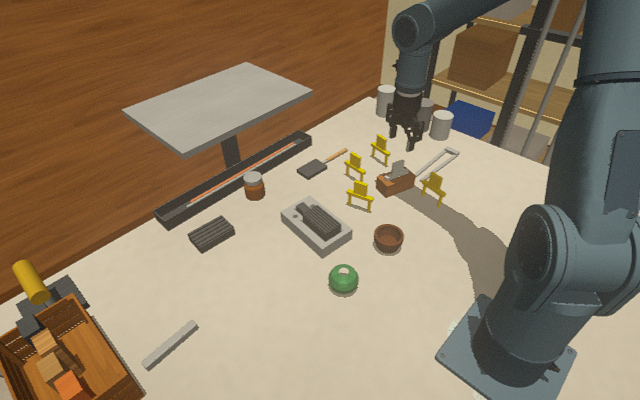

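Run:
```python
from bench import *
from h import *
import pickle
from scipy.optimize import minimize
o=pickle.load(open("o.pkl","rb"))
c=capture("side"); r=cut_out(c,"keeper"); print([(round(x["score"],2),np.round(x["box"])) for x in r])
t=o["top"]; hsv=cv2.cvtColor(t["pixels"],cv2.COLOR_BGR2HSV)
wt=(395,210,55,52); sub=hsv[210:262,395:450]
st=render(t,"stand",[.4985,-.303,-.335],wt)  # full silhouette
stk=cv2.erode((st>.5).astype(np.uint8),np.ones((3,3)))
mt=((sub[...,1]<110)&(stk>0)).astype(float)
cv2.imwrite("pics/mt.png",cv2.resize(np.hstack([np.clip(t["pixels"][210:262,395:450]*1.8,0,255).astype(np.uint8),cv2.merge([(mt*255).astype(np.uint8)]*3)]),None,fx=7,fy=7,interpolation=cv2.INTER_NEAREST))
ks=[x for x in r if abs(x["box"][0]-396)<10 and abs(x["box"][1]-170)<12]
ms=ks[0]["pixels"].astype(float) if ks else None
ws=(370,145,55,50)
def f(p,cams): 
    v=0
    if 1 in cams: v+=abs(render(t,"keeper",p,wt,.048)-mt).sum()/mt.sum()
    if 0 in cams: v+=abs(render(c,"keeper",p,ws,.048)-ms[145:195,370:425]).sum()/ms.sum()
    return v
for cams in((0,1),(0,),(1,)):
    if ms is None and 0 in cams: continue
    p0=np.array([.497,-.303,-.33]); rr=minimize(f,p0,args=(cams,),method="Nelder-Mead",options=dict(initial_simplex=p0+np.vstack([np.zeros(3),np.diag([.006,.006,.1])])))
    print(cams,rr.x.round(4),round(rr.fun,3))
    if len(cams)==2 or ms is None:
        a=overlay(o["side"],"keeper",rr.x,(365,140,65,65),6,None,z=.048,gain=1.2);b=overlay(t,"keeper",rr.x,(390,205,65,65),6,None,z=.048,gain=1.8);cv2.imwrite("pics/kf.png",np.hstack([a,b]))
```

```text
[(0.91, array([361., 197.,  24.,  33.])), (0.82, array([399., 170.,  24.,  22.])), (0.82, array([356., 166.,  18.,  32.])), (0.79, array([434., 189.,  22.,  38.])), (0.49, array([380., 151.,  19.,  31.]))]
(0, 1) [ 0.496  -0.3041 -0.325 ] 0.269
(0,) [ 0.4944 -0.304  -0.2921] 0.109
(1,) [ 0.4967 -0.3034 -0.3279] 0.109
```

View pics/kf.png

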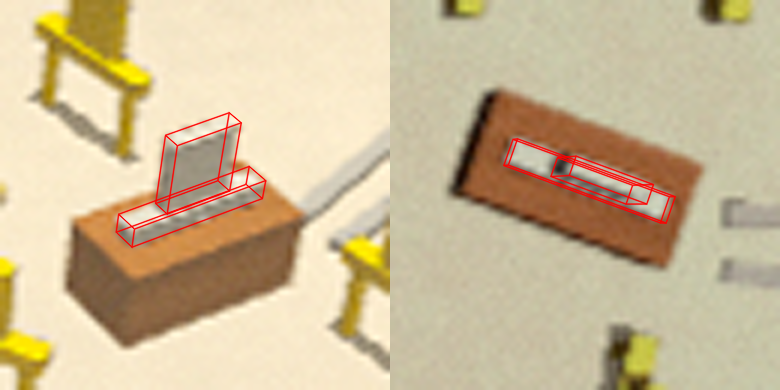

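View pics/mt.png

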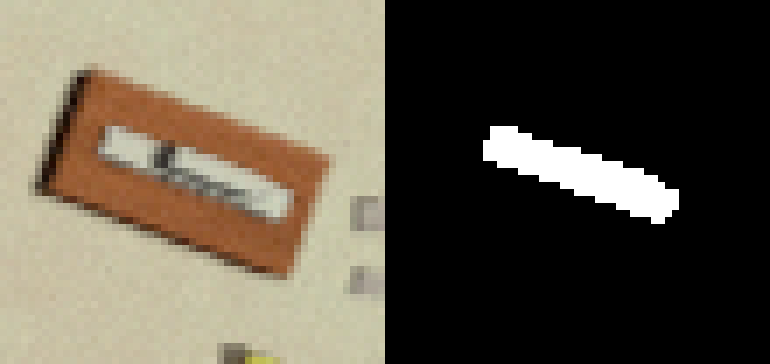

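Run:
```python
from bench import *
from h import *
k=[.4958,-.3040,-.33]
move_gripper(.06)
servo_line([k[0],k[1],.09],vel=.15,attitude=down(k[2]))
print(servo_line([k[0],k[1],.042],vel=.08,max_force=6)); hold(.2)
o=observe();print(o["time_s"],o["ee_pos"],o["gripper_width"],o["ft_force"])
c=capture("side"); cv2.imwrite("pics/s10.png",cv2.resize(c["pixels"][100:220,330:470],None,fx=5,fy=5,interpolation=cv2.INTER_CUBIC))
```

```text
False
22.5083 [ 0.49614985 -0.30422019  0.04249942] 0.06002991626624743 [ 0.38987083 -0.32310103 -0.04804713]
```

View pics/s10.png

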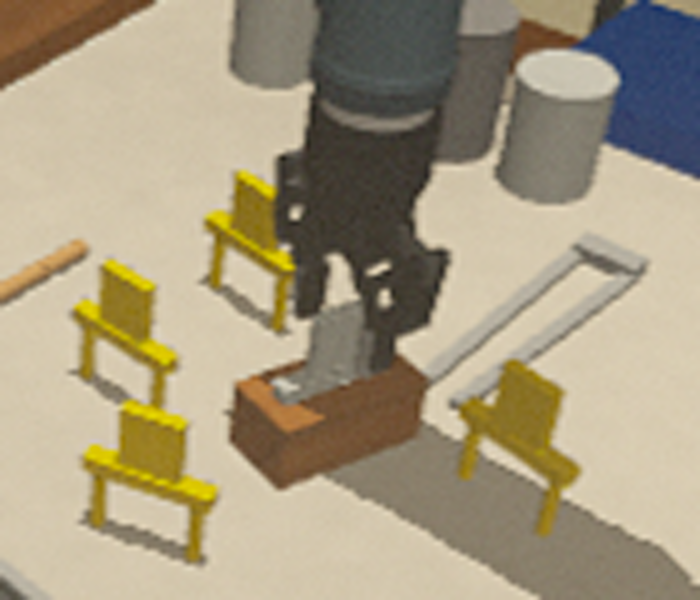

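Run:
```python
from bench import *
from h import *
k=[.4958,-.3040,-.33]
move_gripper(.0); o=observe(); print(o["gripper_width"],o["ee_pos"],o["ft_force"])
if o["gripper_width"]>.006:
    servo_line([k[0],k[1],.16],vel=.12); hold(.2)
o=observe();print(o["time_s"],o["ee_pos"],o["gripper_width"],o["ft_force"],o["ft_torque"])
c=capture("side"); cv2.imwrite("pics/s11.png",cv2.resize(c["pixels"][70:220,330:470],None,fx=4,fy=4,interpolation=cv2.INTER_CUBIC))
```

```text
0.009423309187003492 [ 0.49579232 -0.30402316  0.04216407] [-1.28094404  0.01177073  3.22265211]
24.4 [ 0.49540707 -0.30377344  0.15930272] 0.00935075917393979 [-0.23885506 -0.27405803 -2.49134457] [ 0.05053754  0.01621096 -0.0083447 ]
```

View pics/s11.png

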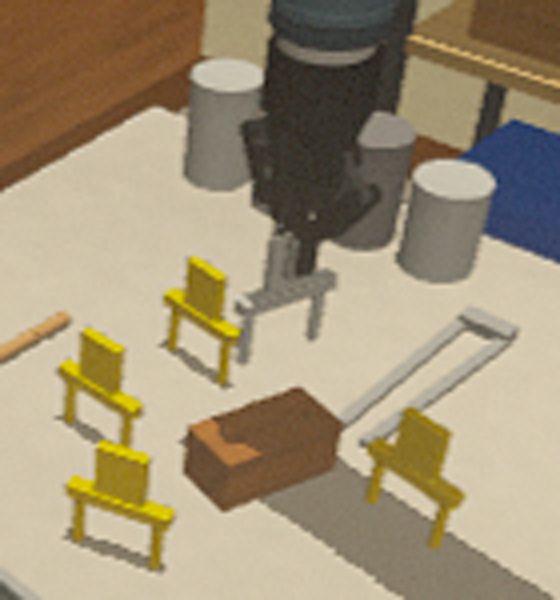

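Run:
```python
from bench import *
from h import *
import pickle
c0=[.528,.0092,-.1215]; xy=off(c0,.077); q=down(c0[2]); print(xy)
servo_line([*xy,.16],vel=.18,attitude=q)
servo_line([*xy,.094],vel=.12); hold(.3)
o=observe();print(o["time_s"],o["ee_pos"],o["gripper_width"],o["ft_force"],o["ft_torque"])
d={}
for n in("side","top"):
    c=capture(n); d[n]={k:c[k] for k in("pixels","mtx","rvec","tvec")}
    r=cut_out(c,"keeper"); d[n+"keeper"]=r; print([(x["score"],x["box"]) for x in r][:4])
pickle.dump(d,open("o4.pkl","wb"))
o1=pickle.load(open("o.pkl","rb"))
def circ(p,z): 
    t=np.linspace(0,2*np.pi,17); P0=[np.array([.077+.007*np.cos(a),p+.007*np.sin(a),z]) for a in t]; return list(zip(P0[:-1],P0[1:]))
ex=circ(.032,.04)+circ(-.032,.04)
M["none"]=[]
a=overlay(o1["side"],"none",c0,(275,185,65,50),12,None,gain=1.1,extra=ex)
b=overlay(o1["top"],"none",c0,(295,175,55,50),12,None,gain=1.8,extra=ex)
cv2.imwrite("pics/h_s.png",a);cv2.imwrite("pics/h_t.png",b)
overlay(d["side"],"heldkeeper",[*xy,c0[2]],(265,140,90,80),8,"pics/k_s.png",z=.100,gain=1.2,extra=None)
overlay(d["top"],"heldkeeper",[*xy,c0[2]],(280,150,90,80),8,"pics/k_t.png",z=.100,gain=1.8)
```

```text
[ 6.04432352e-01 -1.32498946e-04]
27.3917 [ 6.04844768e-01 -1.65617755e-04  9.46213975e-02] 0.009278351986938719 [-6.88851594e-04 -9.12660852e-02 -1.65141580e+00] [ 0.02422859 -0.00127866  0.03595921]
[(0.93, [433.1, 189.1, 20.1, 35.6]), (0.64, [355.2, 166.3, 16.7, 27.8]), (0.6, [303.3, 197.8, 24.8, 28.8]), (0.55, [360.9, 195.3, 24.4, 32.6])]
[(0.68, [449.4, 193.1, 15.4, 25.7]), (0.51, [426.1, 273.8, 18.6, 30.7]), (0.46, [404.4, 195.2, 9.8, 26.7])]
```

View pics/h_s.png

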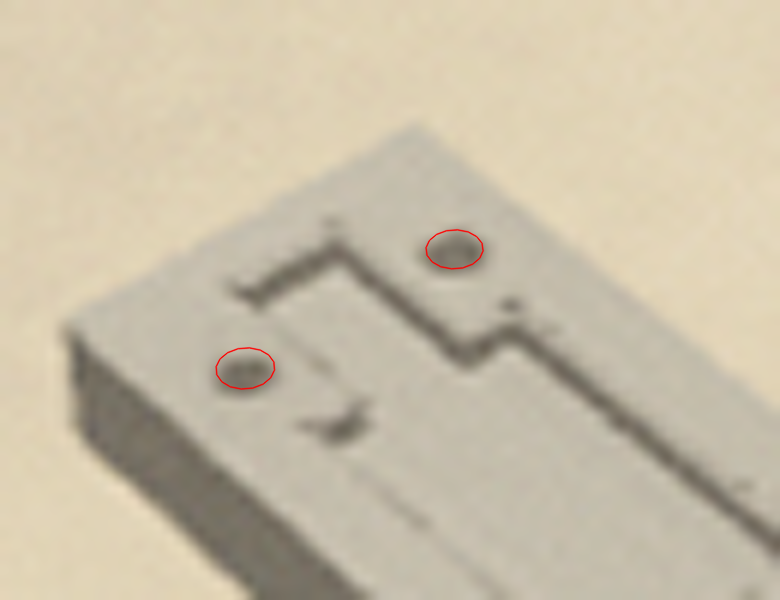

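View pics/h_t.png

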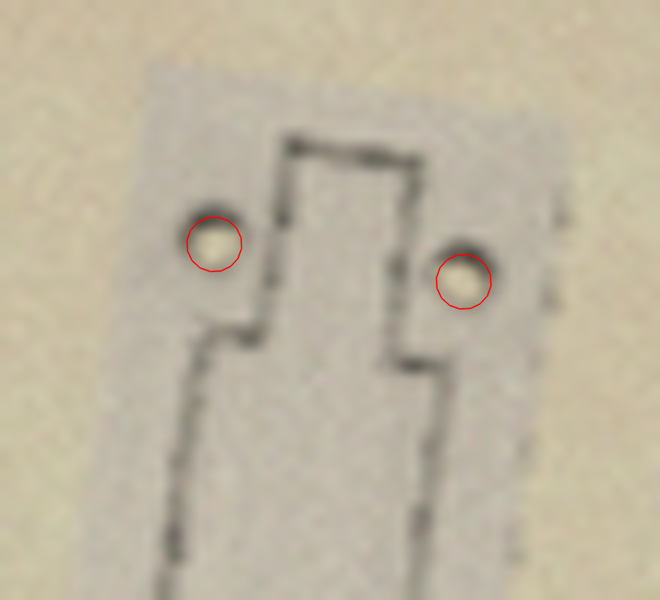

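View pics/k_s.png

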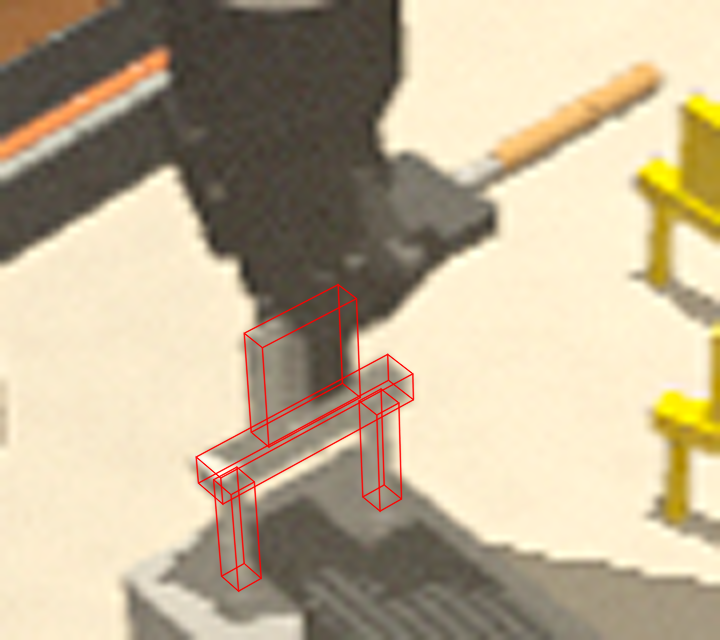

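View pics/k_t.png

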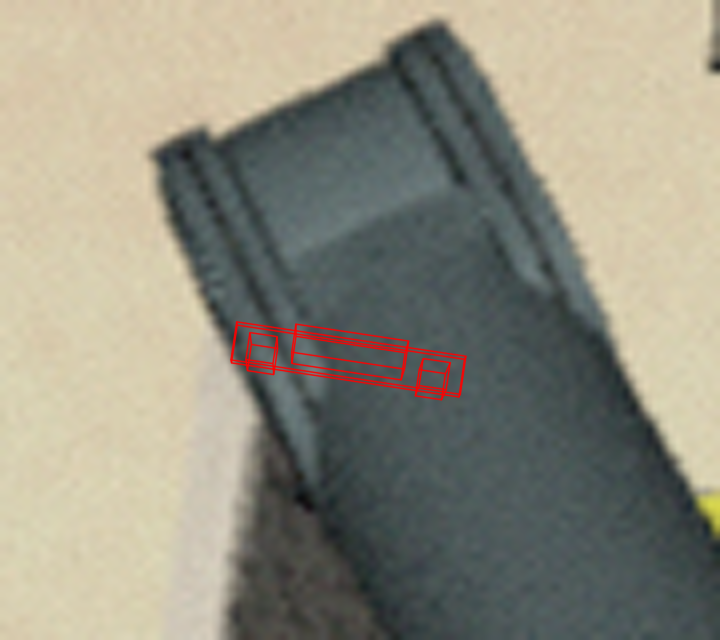

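Run:
```python
from bench import *
from h import *
c0=[.528,.0092,-.1215]; xy=off(c0,.077)
r=servo_line([*xy,.072],vel=.04,max_force=5)
o=observe();print(r,o["time_s"],o["ee_pos"],o["ft_force"],o["ft_torque"])
if not r:
    r=servo_line([*xy,.042],vel=.04,max_force=6)
    o=observe();print(r,o["time_s"],o["ee_pos"],o["ft_force"],o["ft_torque"])
c=capture("side")
cv2.imwrite("pics/k2r.png",cv2.resize(np.clip(c["pixels"][140:220,265:355]*1.3,0,255).astype(np.uint8),None,fx=8,fy=8,interpolation=cv2.INTER_CUBIC))
overlay(c,"heldkeeper",[*xy,c0[2]],(265,140,90,80),8,"pics/k2.png",z=o["ee_pos"][2]+.006,gain=1.2)
```

```text
False 28.2917 [ 6.04521339e-01 -3.29373095e-05  7.20115204e-02] [-0.3350942   1.31256252 -2.47187718] [ 0.00019552  0.01264906 -0.06617744]
True 28.9167 [ 6.04063450e-01 -2.87863212e-04  4.61302289e-02] [-2.15613766 -0.15441159  5.66746059] [-0.09561886  0.40762649 -0.01523672]
```

View pics/k2.png

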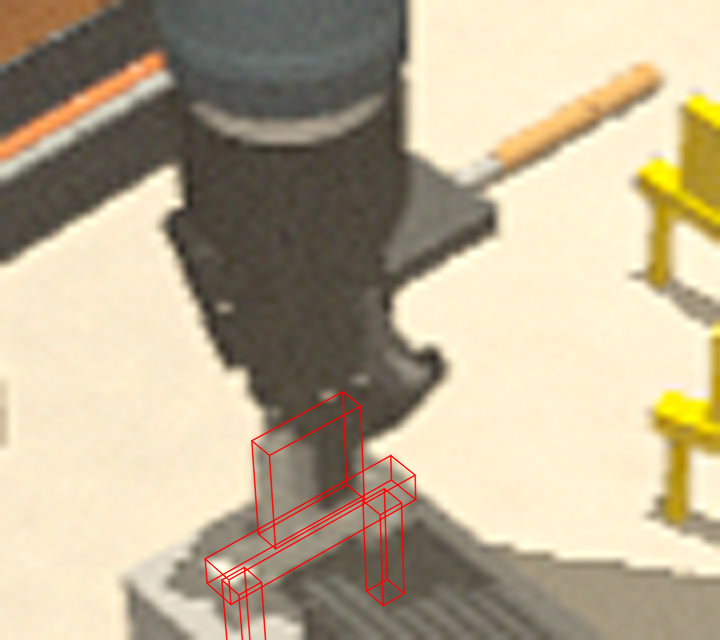

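Run:
```python
from bench import *
from h import *
c0=[.528,.0092,-.1215]; xy=off(c0,.077)
move_gripper(.035); hold(.1)
servo_line([*xy,.12],vel=.12)
servo_line([xy[0],xy[1],.17],vel=.2)
reach([.45,-.45,.2],down(c0[2])); hold(.3)
o=observe();print(o["time_s"],o["ee_pos"],o["ft_force"])
d={}
for n in("side","top"): d[n]=capture(n)
import pickle;pickle.dump({n:{k:d[n][k] for k in("pixels","mtx","rvec","tvec")} for n in d},open("o5.pkl","wb"))
M["both"]=M["heldkeeper"]
for g in(0,1):
  w1,w2=(265,165,80,80),(285,165,80,80)
  f=lambda n,w,gain: overlay(d[n],"keeper",[*xy,c0[2]],w,5,None,z=.052,gain=gain) if g else cv2.resize(np.clip(d[n]["pixels"][w[1]:w[1]+w[3],w[0]:w[0]+w[2]]*gain,0,255).astype(np.uint8),None,fx=5,fy=5,interpolation=cv2.INTER_CUBIC)
  cv2.imwrite(f"pics/fin{g}.png",np.hstack([f("side",w1,1.2),f("top",w2,1.8)]))
cv2.imwrite("pics/side12.png",d["side"]["pixels"])
```

```text
32.65 [ 0.45042397 -0.44950926  0.20004066] [-0.72538788 -0.19327492  0.14875291]
```

View pics/fin0.png

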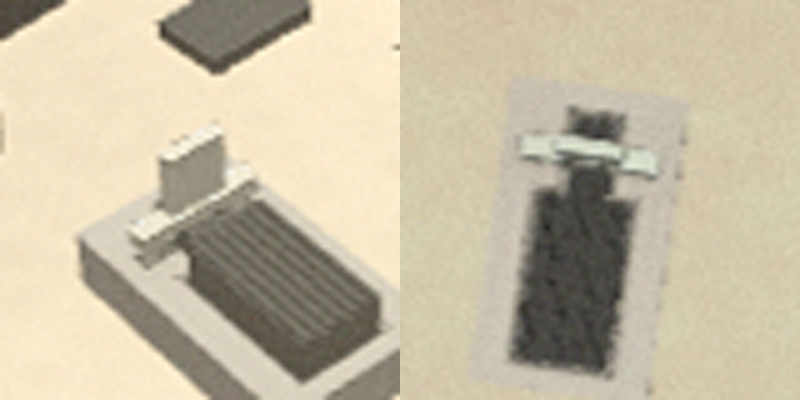

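View pics/fin1.png

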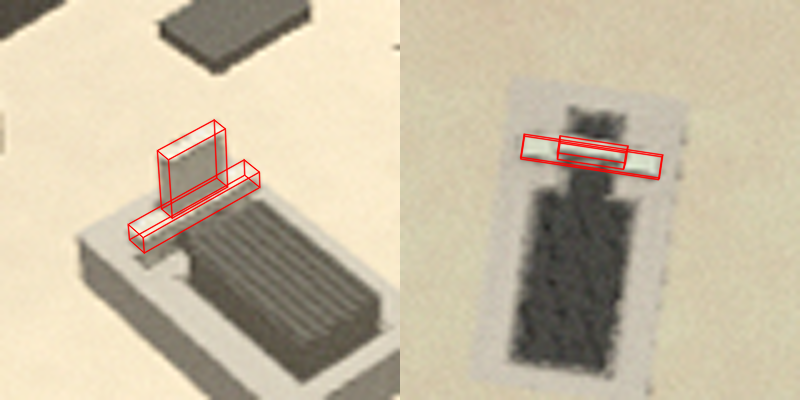

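View pics/side12.png

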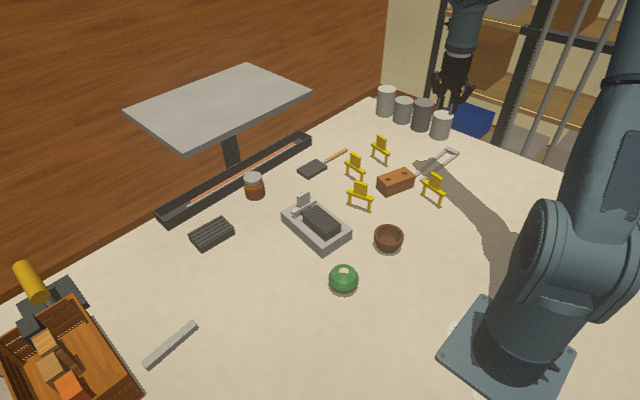

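```bash
python3 -c "
from bench import *
print(finish_job())"
```

```text
the job is handed in; nothing more can be done
None
```

The block is loaded in the carrier pocket and the metal keeper sits astride its tongue. I handed the job in at about 33 s of the 58 s allowed; no verdict came back.

- **Block:** My first grasp closed on air above the block. The images, and then a gentle touch on the bench with the fingertips, showed the tool stands about 40 mm higher than its reported z. I corrected for this and gripped the block at the 56 mm width. I lowered it until it touched at tool z 0.0106 m, against 0.0105 m expected for the pocket floor.
- **Keeper:** I took it by the fin and lowered it with a force limit. Neither leg met an obstruction, and it touched at tool z 0.0461 m, against 0.046 m expected for home.
- **Last pictures:** With the arm clear, both cameras show the block flat and square in the pocket and the keeper upright across the tongue. The other things look where they were.
- **Disagreements:** The two cameras differed by about 2–3 mm in x and 1–2 mm in y, so I used their mean. In the side picture the keeper appears about 1 pixel below its expected outline, which fits that difference. I had no finer check of the final positions, and I did not measure the bystanders numerically.

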